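# Tare, palletise and weigh the finished cartons

## Task

Pack out this batch on the bench scale: stand the steel check weight from the pallet upright on the middle of its round black rubber pad, and with the pallet empty turn the scale's selector from off to the one-dot mark (tare). Then lay every carton flat on the pallet, each squarely in one of the four drawn outlines of the pinwheel pattern (any carton in any outline), and only then turn the selector to the two-dot mark (weigh), let go of it and wait two seconds for the reading. Finally turn the selector back to off, leaving the layer intact, the weight on its pad and the rest of the bench as it was.

Things in the scene. Friction and masses are not known exactly. Their poses are not given: they have to be found in the camera images.
- carton0: shipping carton, plain cardboard with a tape band and a white label, 100 x 48 x 48 mm (x is its long axis; square section, so any of its four long faces may be up), about 0.3 kg; origin at its centre. All cartons are alike; three or all four are present, lying at first on the table
- carton1: shipping carton, plain cardboard with a tape band and a white label, 100 x 48 x 48 mm (x is its long axis; square section, so any of its four long faces may be up), about 0.3 kg; origin at its centre. All cartons are alike; three or all four are present, lying at first on the table
- carton2: shipping carton, plain cardboard with a tape band and a white label, 100 x 48 x 48 mm (x is its long axis; square section, so any of its four long faces may be up), about 0.3 kg; origin at its centre. All cartons are alike; three or all four are present, lying at first on the table
- carton3: shipping carton, plain cardboard with a tape band and a white label, 100 x 48 x 48 mm (x is its long axis; square section, so any of its four long faces may be up), about 0.3 kg; origin at its centre. All cartons are alike; three or all four are present, lying at first on the table
- pallet: plywood slab on a low bench scale, fixed; slab top 54 mm above the table, edged by a steel lip 5 mm wide and 10 mm above the slab (180 x 180 mm inside, 190 outside); origin at the centre of the underside, z up; yaw varies. Four outlines form a pinwheel round a bare 52 mm square, so each carton's inner long side partly faces the open middle, where a finger fits
- slot0 (a point): centre of outline 0 of the pinwheel drawn on the pallet slab, on the slab's top face (pallet frame x=-26, y=-52, z=54 mm); outline 104 x 52 mm, its length along the pallet's x axis. Its axes are the pallet's.
- slot1 (a point): centre of outline 1 of the pinwheel drawn on the pallet slab, on the slab's top face (pallet frame x=+52, y=-26, z=54 mm); outline 104 x 52 mm, its length along the pallet's y axis. Its axes are the pallet's.
- slot2 (a point): centre of outline 2 of the pinwheel drawn on the pallet slab, on the slab's top face (pallet frame x=+26, y=+52, z=54 mm); outline 104 x 52 mm, its length along the pallet's x axis. Its axes are the pallet's.
- slot3 (a point): centre of outline 3 of the pinwheel drawn on the pallet slab, on the slab's top face (pallet frame x=-52, y=+26, z=54 mm); outline 104 x 52 mm, its length along the pallet's y axis. Its axes are the pallet's.
- weight: 500 g steel check weight standing at first on the pallet: cylinder 50 mm across and 34 mm high with a 22 mm knob on top (53 mm in all); origin at the centre of its underside, z up
- pad: thin round black rubber pad fixed on the table, 90 mm across, 3 mm thick; origin at the centre of its underside, where the weight belongs
- console: grey scale console fixed on the table, 110 x 105 x 45 mm, black top with the selector in the middle; origin at the centre of its underside; its -x side carries the off mark (a white stroke). Clockwise from above from the stroke follow marks of one, two and three white dots, 45 mm from the knob's axis
- selector (a joint): angle of the selector knob, rad, growing clockwise seen from above; detents at 0 = off (stroke), 0.7 = one dot, tare, 1.4 = two dots, weigh, 2.1 = three dots (not used); stops at 0 and 2.1. Up to about 0.08 N m is needed to turn it over a hump; let go, it snaps into the nearest detent
- selector_grip (a point): on the knob's vertical axis at the height to grip, 82 mm above the table. The black knob is a bar 46 mm long, 14 mm wide and 32 mm high, standing on a 48 mm disc; its top is 7 mm above this point. The point turns with the knob; the bar lies along the point's x axis and the white pointer line is on its -x half, pointing at the mark
- cup_a: small aluminium bearing cup lying among the cartons, 42 mm across, 17 mm high; leave it alone; origin under its centre
- cup_b: bearing cup like cup_a, beyond the cartons; leave it alone; origin under its centre
- cup_c: bearing cup like cup_a, beyond the console; leave it alone; origin under its centre
- caliper: steel slide caliper, 160 x 40 mm, 8 mm high, lying at the far side; leave it alone; origin under its centre
- marker: black marker pen, 120 mm long, near the robot; leave it alone; origin under its centre
- tape_roll: roll of packing tape lying flat, 80 mm across, 45 mm high; leave it alone; origin under its centre

How it is judged (in metres and radians):
On the way, in this order (a step that is already met when the one before it is completed fails the run):
1. the check weight stands upright on its pad, let go (horizontal distance between weight and pad below 0.02 m and height (world z) of weight below 0.015 m and angle between weight's own z axis and vertical below 0.15 rad and contact force between the fingers and weight below 0.5 N), for 0.3 s.
2. with no carton on the pallet, the selector is on the one-dot mark (tare), let go (value of joint selector between 0.57 and 0.83 rad and contact force between the fingers and selector below 0.5 N and horizontal distance between weight and pad below 0.02 m and height (world z) of weight below 0.015 m and angle between weight's own z axis and vertical below 0.15 rad and horizontal distance between each of carton0, carton1, carton2, carton3 and pallet above 0.13 m), for 0.5 s.
3. every carton lies in an outline of the pattern, let go, the selector still on one dot (((horizontal distance between carton0 and slot0 below 0.01 m and angle between the x axis of carton0 and the x axis of pallet, either way round below 0.15 rad) or (horizontal distance between carton0 and slot1 below 0.01 m and angle between the x axis of carton0 and the y axis of pallet, either way round below 0.15 rad) or (horizontal distance between carton0 and slot2 below 0.01 m and angle between the x axis of carton0 and the x axis of pallet, either way round below 0.15 rad) or (horizontal distance between carton0 and slot3 below 0.01 m and angle between the x axis of carton0 and the y axis of pallet, either way round below 0.15 rad)) and z of carton0 in the frame of pallet between 0.07 and 0.086 m and linear speed of each of carton0, carton1, carton2, carton3 below 0.03 m/s and contact force between the fingers and carton0 below 0.5 N and ((horizontal distance between carton1 and slot0 below 0.01 m and angle between the x axis of carton1 and the x axis of pallet, either way round below 0.15 rad) or (horizontal distance between carton1 and slot1 below 0.01 m and angle between the x axis of carton1 and the y axis of pallet, either way round below 0.15 rad) or (horizontal distance between carton1 and slot2 below 0.01 m and angle between the x axis of carton1 and the x axis of pallet, either way round below 0.15 rad) or (horizontal distance between carton1 and slot3 below 0.01 m and angle between the x axis of carton1 and the y axis of pallet, either way round below 0.15 rad)) and z of carton1 in the frame of pallet between 0.07 and 0.086 m and contact force between the fingers and carton1 below 0.5 N and ((horizontal distance between carton2 and slot0 below 0.01 m and angle between the x axis of carton2 and the x axis of pallet, either way round below 0.15 rad) or (horizontal distance between carton2 and slot1 below 0.01 m and angle between the x axis of carton2 and the y axis of pallet, either way round below 0.15 rad) or (horizontal distance between carton2 and slot2 below 0.01 m and angle between the x axis of carton2 and the x axis of pallet, either way round below 0.15 rad) or (horizontal distance between carton2 and slot3 below 0.01 m and angle between the x axis of carton2 and the y axis of pallet, either way round below 0.15 rad)) and z of carton2 in the frame of pallet between 0.07 and 0.086 m and contact force between the fingers and carton2 below 0.5 N and ((horizontal distance between carton3 and slot0 below 0.01 m and angle between the x axis of carton3 and the x axis of pallet, either way round below 0.15 rad) or (horizontal distance between carton3 and slot1 below 0.01 m and angle between the x axis of carton3 and the y axis of pallet, either way round below 0.15 rad) or (horizontal distance between carton3 and slot2 below 0.01 m and angle between the x axis of carton3 and the x axis of pallet, either way round below 0.15 rad) or (horizontal distance between carton3 and slot3 below 0.01 m and angle between the x axis of carton3 and the y axis of pallet, either way round below 0.15 rad)) and z of carton3 in the frame of pallet between 0.07 and 0.086 m and contact force between the fingers and carton3 below 0.5 N and value of joint selector between 0.57 and 0.83 rad), for 0.3 s.
4. the selector is on the two-dot mark (weigh), let go, with the layer in place, for a second (value of joint selector between 1.27 and 1.53 rad and contact force between the fingers and selector below 0.5 N and ((horizontal distance between carton0 and slot0 below 0.01 m and angle between the x axis of carton0 and the x axis of pallet, either way round below 0.15 rad) or (horizontal distance between carton0 and slot1 below 0.01 m and angle between the x axis of carton0 and the y axis of pallet, either way round below 0.15 rad) or (horizontal distance between carton0 and slot2 below 0.01 m and angle between the x axis of carton0 and the x axis of pallet, either way round below 0.15 rad) or (horizontal distance between carton0 and slot3 below 0.01 m and angle between the x axis of carton0 and the y axis of pallet, either way round below 0.15 rad)) and z of carton0 in the frame of pallet between 0.07 and 0.086 m and linear speed of each of carton0, carton1, carton2, carton3 below 0.03 m/s and contact force between the fingers and carton0 below 0.5 N and ((horizontal distance between carton1 and slot0 below 0.01 m and angle between the x axis of carton1 and the x axis of pallet, either way round below 0.15 rad) or (horizontal distance between carton1 and slot1 below 0.01 m and angle between the x axis of carton1 and the y axis of pallet, either way round below 0.15 rad) or (horizontal distance between carton1 and slot2 below 0.01 m and angle between the x axis of carton1 and the x axis of pallet, either way round below 0.15 rad) or (horizontal distance between carton1 and slot3 below 0.01 m and angle between the x axis of carton1 and the y axis of pallet, either way round below 0.15 rad)) and z of carton1 in the frame of pallet between 0.07 and 0.086 m and contact force between the fingers and carton1 below 0.5 N and ((horizontal distance between carton2 and slot0 below 0.01 m and angle between the x axis of carton2 and the x axis of pallet, either way round below 0.15 rad) or (horizontal distance between carton2 and slot1 below 0.01 m and angle between the x axis of carton2 and the y axis of pallet, either way round below 0.15 rad) or (horizontal distance between carton2 and slot2 below 0.01 m and angle between the x axis of carton2 and the x axis of pallet, either way round below 0.15 rad) or (horizontal distance between carton2 and slot3 below 0.01 m and angle between the x axis of carton2 and the y axis of pallet, either way round below 0.15 rad)) and z of carton2 in the frame of pallet between 0.07 and 0.086 m and contact force between the fingers and carton2 below 0.5 N and ((horizontal distance between carton3 and slot0 below 0.01 m and angle between the x axis of carton3 and the x axis of pallet, either way round below 0.15 rad) or (horizontal distance between carton3 and slot1 below 0.01 m and angle between the x axis of carton3 and the y axis of pallet, either way round below 0.15 rad) or (horizontal distance between carton3 and slot2 below 0.01 m and angle between the x axis of carton3 and the x axis of pallet, either way round below 0.15 rad) or (horizontal distance between carton3 and slot3 below 0.01 m and angle between the x axis of carton3 and the y axis of pallet, either way round below 0.15 rad)) and z of carton3 in the frame of pallet between 0.07 and 0.086 m and contact force between the fingers and carton3 below 0.5 N), for 1 s.
At the end, for the whole second after the job is handed in: Selector off (within 0.13 rad); check weight upright within 20 mm of the pad's centre; every carton flat on the slab, at rest, its centre within 10 mm of an outline's centre and its length within 0.15 rad of the outline's (value of joint selector below 0.13 rad and horizontal distance between weight and pad below 0.02 m and height (world z) of weight below 0.015 m and angle between weight's own z axis and vertical below 0.15 rad and ((horizontal distance between carton0 and slot0 below 0.01 m and angle between the x axis of carton0 and the x axis of pallet, either way round below 0.15 rad) or (horizontal distance between carton0 and slot1 below 0.01 m and angle between the x axis of carton0 and the y axis of pallet, either way round below 0.15 rad) or (horizontal distance between carton0 and slot2 below 0.01 m and angle between the x axis of carton0 and the x axis of pallet, either way round below 0.15 rad) or (horizontal distance between carton0 and slot3 below 0.01 m and angle between the x axis of carton0 and the y axis of pallet, either way round below 0.15 rad)) and z of carton0 in the frame of pallet between 0.07 and 0.086 m and linear speed of each of carton0, carton1, carton2, carton3 below 0.03 m/s and contact force between the fingers and carton0 below 0.5 N and ((horizontal distance between carton1 and slot0 below 0.01 m and angle between the x axis of carton1 and the x axis of pallet, either way round below 0.15 rad) or (horizontal distance between carton1 and slot1 below 0.01 m and angle between the x axis of carton1 and the y axis of pallet, either way round below 0.15 rad) or (horizontal distance between carton1 and slot2 below 0.01 m and angle between the x axis of carton1 and the x axis of pallet, either way round below 0.15 rad) or (horizontal distance between carton1 and slot3 below 0.01 m and angle between the x axis of carton1 and the y axis of pallet, either way round below 0.15 rad)) and z of carton1 in the frame of pallet between 0.07 and 0.086 m and contact force between the fingers and carton1 below 0.5 N and ((horizontal distance between carton2 and slot0 below 0.01 m and angle between the x axis of carton2 and the x axis of pallet, either way round below 0.15 rad) or (horizontal distance between carton2 and slot1 below 0.01 m and angle between the x axis of carton2 and the y axis of pallet, either way round below 0.15 rad) or (horizontal distance between carton2 and slot2 below 0.01 m and angle between the x axis of carton2 and the x axis of pallet, either way round below 0.15 rad) or (horizontal distance between carton2 and slot3 below 0.01 m and angle between the x axis of carton2 and the y axis of pallet, either way round below 0.15 rad)) and z of carton2 in the frame of pallet between 0.07 and 0.086 m and contact force between the fingers and carton2 below 0.5 N and ((horizontal distance between carton3 and slot0 below 0.01 m and angle between the x axis of carton3 and the x axis of pallet, either way round below 0.15 rad) or (horizontal distance between carton3 and slot1 below 0.01 m and angle between the x axis of carton3 and the y axis of pallet, either way round below 0.15 rad) or (horizontal distance between carton3 and slot2 below 0.01 m and angle between the x axis of carton3 and the x axis of pallet, either way round below 0.15 rad) or (horizontal distance between carton3 and slot3 below 0.01 m and angle between the x axis of carton3 and the y axis of pallet, either way round below 0.15 rad)) and z of carton3 in the frame of pallet between 0.07 and 0.086 m and contact force between the fingers and carton3 below 0.5 N); the robot touches nothing.
It fails at once if a bystander (cup, caliper, marker or tape roll) was shoved more than 5 cm (distance of any of cup_a, cup_b, cup_c, caliper, marker, tape_roll from where it was at the start of the episode above 0.05 m).
Of carton0, carton1, carton2, carton3 only 3 to 4 are there at a start; the rules pass over those that are not, and their reading is None.
At some moment in a run one of carton0, carton1, carton2, carton3 may be knocked a few centimetres aside while the robot is not near it.
Once in a run the grip may slacken for a moment while it holds something.
It also fails if it takes over 210 s, if anything falls off the work surface, if the arm or the gripper's body presses on something with over 40 N, if the wrist force passes 120 N, or if a joint passes its speed limit or range.

## Robot

A 7-joint arm with a two-finger parallel gripper is mounted at the origin on the work surface. World frame = base frame: x ahead of the robot, y to its left, z up, the work surface at z = 0. Lengths are in m, angles in degrees, forces in N, time in s.
With the tool pointing down it reaches from about 0.375 to 0.925 m from the base axis. Payload 3.1 kg.
Tool frame: the origin (TCP) lies between the finger pads; the fingertips stand robot.finger_overhang ahead of it and the grasp point (between the pads) lies 3 mm ahead of it (robot.finger_overhang is the distance from the TCP to the fingertips, in m); z points along the fingers, y is the line along which they close (so a half turn about z gives the same grasp; the last joint's range is limited). The gripper opens to 85 mm and grips with 20 to 120 N. Pads are 22 mm wide; open, the fingers measure 114 mm over their backs; the gripper's body (76 mm by 85 mm) begins 54 mm behind the grasp point. The pads swing forward as they close: fully open they stand 13 mm farther back than shut.
Start: joints at [-76.02, 21.939, 2.515, 91.553, -1.026, 66.532, -2.859], TCP at [0.218, 0.612, 0.253] pointing down, gripper open.
Joint ranges: [-149.38, 149.38], [-23.57, 123.04], [-84.95, 90], [0, 143.3], [-89.99, 269.99], [3.08, 112.72], [-163.45, 163.45]. Speed limits (degrees/s): [159.86, 159.86, 180, 180, 180, 180, 180].

## Interface

Orientations are given as a 3x3 rotation matrix whose columns are the frame's x, y, z axes.
In Python, from station import robot, ik, vision, hand_in gives the robot as it stands. The module is installed in compiled form; this text tells all that it offers. Calls block until the motion is done:
- robot.reach(position, orientation): joint-space move of the TCP to a pose.
- robot.line_to(position, rot=None, max_speed=0.15): straight line of the TCP; rot=None keeps the orientation; max_speed is the mean speed in m/s.
- robot.movej(angles): joint-space move.
- robot.move_gripper(opening, grip_force=None): opening from 0.0 (shut) to 1.0 (fully open); grip_force is the grip in N (None keeps the last); returns when the fingers have stopped.
- robot.hold(seconds).
- ik(position, orientation): joint angles nearest the present ones, or None.
- robot.state(): the state.
- vision.snapshot(name): name is "side" or "top" or "wrist"; returns the picture (480x640x3 uint8, red, green, blue); there is no depth.
- vision.get_calibration(name): a dict with "camera_matrix" (3x3 intrinsics, pixels), "R" (3x3) and "t" (3): a world point X has camera coordinates R X + t; the wrist camera has in their place "T_tool_cam" (4x4, takes a point from camera to tool coordinates, whose origin is the TCP and whose axes are the flange's). Camera axes: x right, y down, z forward; pixel columns grow to the right and rows downward; lengths in m; the calibration is good to about 2 mm. A picture is of the moment at which its call begins: read the wrist's pose just before it. get_calibration takes no time and is no camera call.
A pose or a line that the arm cannot do raises robot.PlanningError and nothing moves.
- hand_in(): hands the job in; it is judged then, once.
The state is a dict: "time": time; "qpos": joint angles; "qd": joint speeds; "effort": joint torques, N m; "position": TCP position; "orientation": TCP orientation; "wrist_force": force on the tool from outside, world axes, zero at the start; "ft_torque": the same for the moment, N m; "finger_gap": opening from 0.0 (shut) to 1.0 (fully open); "gripper_force": force on a finger pad.
Only numpy, scipy, OpenCV 4.12 (cv2) and the standard library are available. Lean on these libraries where they do the work, as an engineer would, in place of code of your own. Each camera call takes 0.05 s, during which the arm holds its last target. There are 200 camera calls.

## Working session

There is one attempt and no reset: what is moved stays moved. The work goes in short steps, each a Python script; the robot and the scene stay as the last script left them, time stands still between calls to the robot, and variables do not carry over. Pictures are saved under pics/ and viewed, at most 14 in all, crops included, and the job is handed in when it is done.

```bash
mkdir -p pics; python3 - <<'E'
from station import robot, ik, vision
import cv2, numpy as np
np.set_printoptions(precision=4,suppress=True)
for n in ("top","side","wrist"):
    im=vision.snapshot(n); cv2.imwrite(f"pics/{n}0.png",im[...,::-1])
    print(n,vision.get_calibration(n))
s=robot.state(); print(s, robot.finger_overhang)
E
```

```text
top {'camera_matrix': array([[610.2182,   0.    , 326.5082],
       [  0.    , 610.2182, 236.0665],
       [  0.    ,   0.    ,   1.    ]]), 'R': array([[ 0.0187, -0.9997, -0.0182],
       [-0.9947, -0.0168, -0.1017],
       [ 0.1014,  0.02  , -0.9946]]), 't': array([0.0325, 0.553 , 1.2291])}
side {'camera_matrix': array([[441.2496,   0.    , 316.7327],
       [  0.    , 441.2496, 237.9836],
       [  0.    ,   0.    ,   1.    ]]), 'R': array([[ 0.9136, -0.4062,  0.0168],
       [-0.2278, -0.5457, -0.8064],
       [ 0.3368,  0.7329, -0.5911]]), 't': array([-0.5093,  0.2092,  0.683 ])}
wrist {'camera_matrix': array([[367.6098,   0.    , 320.8442],
       [  0.    , 367.6098, 240.4599],
       [  0.    ,   0.    ,   1.    ]]), 'T_tool_cam': array([[ 0.0004, -0.9607, -0.2777,  0.0708],
       [ 1.    ,  0.0004,  0.    , -0.0004],
       [ 0.0001, -0.2777,  0.9607, -0.1211],
       [ 0.    ,  0.    ,  0.    ,  1.    ]])}
{'time': 0.15, 'qpos': array([-76.0197,  21.9802,   2.5127,  91.628 ,  -1.0261,  66.532 ,
        -2.8585]), 'qd': array([ 0.0623, -0.1359, -0.0103, -0.2994, -0.0124,  0.079 , -0.0051]), 'effort': array([  0.0025, -43.4051,   1.0272, -24.9976,   0.0108,   0.0073,
         0.    ]), 'position': array([0.2176, 0.6117, 0.2522]), 'orientation': array([[-0.9422,  0.3351, -0.0006],
       [ 0.3351,  0.9422, -0.002 ],
       [-0.0001, -0.0021, -1.    ]]), 'wrist_force': array([-0.7362, -0.1589,  0.0903]), 'ft_torque': array([-0.0016,  0.0149, -0.0005]), 'gripper_force': 0.0, 'finger_gap': 1.0001032248711064} 0.022
```

View pics/top0.png

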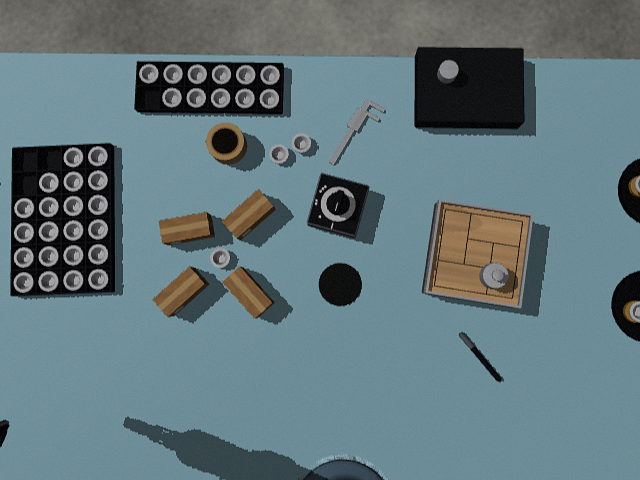

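View pics/side0.png

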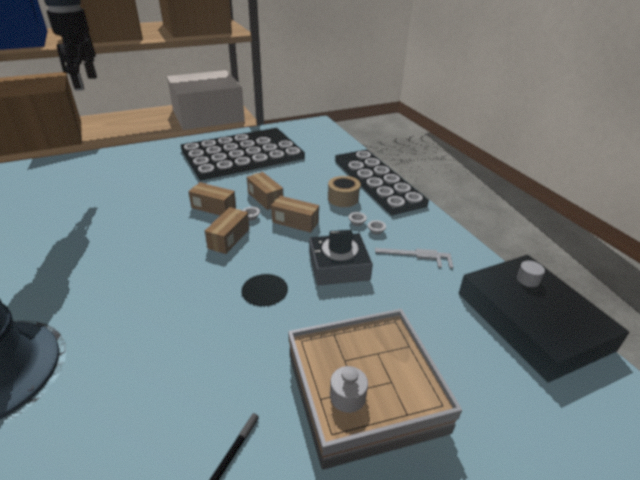

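The top view shows four cartons near (187,228), (249,214), (180,291) and (248,293). The console is at (338,205), the pad at (340,284), the pallet at (480,254) and the weight at (495,275). I'll enlarge the carton area and the pallet area.

```bash
python3 - <<'E'
import cv2
im=cv2.imread("pics/top0.png")
c=im[180:326,145:290]; cv2.imwrite("pics/c1.png",cv2.resize(c,None,fx=4,fy=4,interpolation=cv2.INTER_CUBIC))
c=im[165:315,300:546]; cv2.imwrite("pics/c2.png",cv2.resize(c,None,fx=3.25,fy=3.25,interpolation=cv2.INTER_CUBIC)[:600,:800])
E
```

```text
(no output)
```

View pics/c1.png

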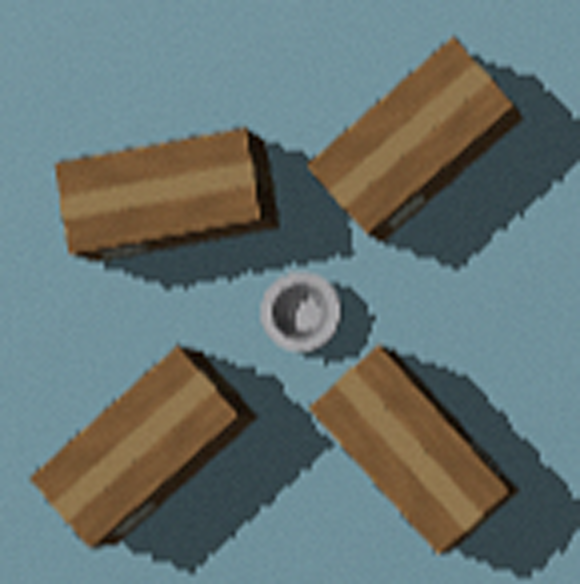

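View pics/c2.png

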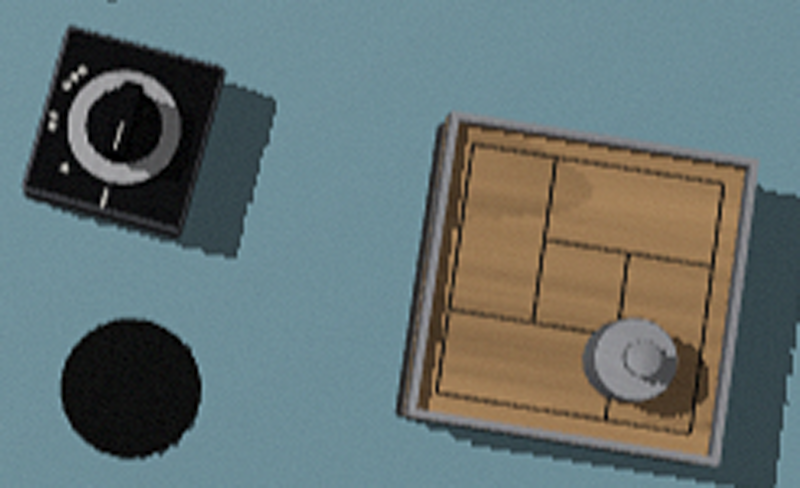

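The carton crop shows four clean top faces around cup_a (its centre is at crop pixel 300,313). In the second crop the outlines' outer corners are (472,146), (723,183), (691,433) and (437,393). The weight's knob is at (646,358), the pad at (131,389), and the knob pointer points at the stroke (104,196). I'll write helpers and compute poses.

```bash
cat > h.py <<'E'
from station import robot, ik, vision, hand_in
import numpy as np, cv2
np.set_printoptions(precision=4,suppress=True)
def w(pts,z,cal=None,cam="top"):
    c=vision.get_calibration(cam) if cal is None else cal
    p=np.atleast_2d(np.float64(pts)); d=np.c_[(p-c["camera_matrix"][:2,2])/c["camera_matrix"][0,0],np.ones(len(p))]@c["R"]
    o=-c["R"].T@c["t"]; return (o+d*((z-o[2])/d[:,2])[:,None])[:,:2]
def wristcal():
    """world->camera calibration of the wrist camera at the present pose"""
    s=robot.state(); c=vision.get_calibration("wrist"); T=np.eye(4); T[:3,:3]=s["orientation"]; T[:3,3]=s["position"]
    M=np.linalg.inv(T@c["T_tool_cam"]); return dict(camera_matrix=c["camera_matrix"],R=M[:3,:3],t=M[:3,3])
def cartons(im=None,z=0.048,box=(140,315,180,335)):
    """list of (x,y,yaw deg of long axis,len,width) from the top picture, bright top faces"""
    im=vision.snapshot("top") if im is None else im
    hsv=cv2.cvtColor(im,cv2.COLOR_RGB2HSV)
    m=((hsv[...,0]>5)&(hsv[...,0]<28)&(hsv[...,1]>60)&(hsv[...,2]>75)).astype(np.uint8)
    m[:box[2]]=0;m[box[3]:]=0;m[:,:box[0]]=0;m[:,box[1]:]=0
    m=cv2.morphologyEx(m,cv2.MORPH_OPEN,np.ones((3,3)))
    out=[]
    for c in cv2.findContours(m,cv2.RETR_EXTERNAL,cv2.CHAIN_APPROX_NONE)[0]:
        if cv2.contourArea(c)<400: continue
        (x,y),(a,b),_=r=cv2.minAreaRect((w(c[:,0],z)*1000).astype(np.float32))
        P=cv2.boxPoints(r); e=max(P[1]-P[0],P[2]-P[1],key=np.linalg.norm)
        out.append((x/1000,y/1000,np.degrees(np.arctan2(e[1],e[0]))%180,max(a,b),min(a,b)))
    return sorted(out)
def down(yaw):
    """tool down, closing line (tool y) at yaw degrees in the world, modulo 180: the half nearer q7=0"""
    a=np.radians(yaw); y=np.array([np.cos(a),np.sin(a),0]); z=np.array([0,0,-1.]); return np.c_[np.cross(y,z),y,z]
def best(p,yaw):
    o=[(abs(q[6]),k) for k in (0,180) if (q:=ik(p,down(yaw+k))) is not None]
    if not o: raise RuntimeError(f"no ik {p} {yaw}")
    return down(yaw+min(o)[1])
E
python3 - <<'E'
from h import *
im=cv2.imread("pics/top0.png")[...,::-1].copy()
for c in cartons(im): print("auto",np.array(c))
for n,P in dict(A=[(56,163),(247,129),(263,221),(70,253)],B=[(455,38),(520,115),(375,237),(310,167)],C=[(180,347),(240,413),(95,547),(32,480)],D=[(380,347),(513,490),(442,552),(311,406)]).items():
    W=w(np.array(P)/4+[145,180],.048); print(n,W.mean(0),np.linalg.norm(np.diff(W,axis=0),axis=1))
f=lambda p,z:w(np.array(p)/3.25+[300,165],z)
O=f([(472,146),(723,183),(691,433),(437,393)],.054); e=O-np.roll(O,1,0); print("pallet",O.mean(0),np.linalg.norm(e,axis=1),np.degrees(np.arctan2(e[:,1],e[:,0]))%90)
L=f([(454,116),(755,160),(718,462),(402,414)],.064); print("lip",L.mean(0))
print("pad",f((131,389),.003),"weight",f((646,358),.107))
K=f([(68,28),(222,68),(180,233),(25,190)],.045); e=K-np.roll(K,1,0); print("console",K.mean(0),np.linalg.norm(e,axis=1),np.degrees(np.arctan2(e[:,1],e[:,0]))%90)
print("disc",f((126,127),.057),"off",f((104,196),.045),"cup",w(np.array([300,313])/4+[145,180],.017))
E
```

```text
auto [  0.4335   0.3395 133.3373  99.6999  47.6364]
auto [  0.4344   0.2004  43.4082 100.7323  47.7798]
auto [  0.5634   0.333  101.3259  99.9541  47.6178]
auto [  0.5942   0.2049 132.6351  99.9484  47.6195]
A [0.5623 0.3315] [0.0992 0.0482 0.0996]
B [0.5914 0.2014] [0.0522 0.0963 0.0493]
C [0.4326 0.3372] [0.0457 0.0983 0.0469]
D [0.4342 0.1984] [0.099  0.047  0.0992]
pallet [ 0.5196 -0.2637] [0.155  0.1562 0.1559 0.1563] [82.0002 82.405  82.0461 82.0775]
lip [ 0.5195 -0.2623]
pad [[0.4535 0.0122]] weight [[ 0.4749 -0.2895]]
console [0.6152 0.0196] [0.1066 0.1005 0.1079 0.1008] [76.4601 76.0978 76.6046 75.3633]
disc [[0.6149 0.0182]] off [[0.5729 0.0313]] cup [[0.5034 0.2632]]
```

Detection agrees with the hand-read corners. Next I'll move the weight.

```bash
cat >> h.py <<'E'
def go(x,y,z,R): robot.reach(np.array([x,y,z]),R)
def ln(x,y,z,v=.15): robot.line_to(np.array([x,y,z]),max_speed=v)
def st(tag=""):
    s=robot.state(); print(tag,"t%.1f"%s["time"],"pos",s["position"],"F",s["wrist_force"],"gap %.3f gf %.1f"%(s["finger_gap"],s["gripper_force"]))
    return s
E
python3 - <<'E'
from h import *
x,y=.4749,-.2895; px,py=.4535,.0122
robot.move_gripper(1.0,60)
R=best([x,y,.25],82.1); go(x,y,.22,R); st("above")
ln(x,y,.084); st("down"); robot.move_gripper(.3,60); st("grip")
ln(x,y,.2); st("lift")
R=best([px,py,.2],82.1); go(px,py,.2,R); ln(px,py,.06); ln(px,py,.034,.05); st("placed")
robot.move_gripper(1.0); ln(px,py,.2); st("up")
cv2.imwrite("pics/t1.png",vision.snapshot("top")[150:330,300:540,::-1].repeat(3,0).repeat(3,1))
# look at the knob from above with the wrist camera
kx,ky=.615,.0185; go(kx-.05,ky,.22,best([kx-.05,ky,.22],76.2+90)); st()
c=wristcal(); np.save("wc.npy",c,allow_pickle=True); cv2.imwrite("pics/w1.png",vision.snapshot("wrist")[...,::-1])
E
```

```text
above t3.6 pos [ 0.4756 -0.2885  0.2198] F [-0.4621 -0.5356  0.4795] gap 0.997 gf 0.0
down t4.7 pos [ 0.4756 -0.2902  0.0849] F [-0.4682  0.0643 -0.3667] gap 1.000 gf 0.0
grip t5.1 pos [ 0.4757 -0.2895  0.0851] F [-0.0021  1.224   6.183 ] gap 0.564 gf 62.6
lift t6.1 pos [ 0.474  -0.2886  0.1987] F [-0.3241 -0.5358 -4.8878] gap 0.568 gf 62.6
placed t9.7 pos [0.4529 0.0123 0.034 ] F [-3.0905  1.0899  4.1981] gap 0.567 gf 63.6
up t11.4 pos [0.4527 0.0121 0.1992] F [ 0.1799 -0.3602  0.4901] gap 1.000 gf 0.0
 t12.7 pos [0.5645 0.0184 0.2195] F [-0.0901 -0.149   0.3768] gap 1.000 gf 0.0
```

View pics/t1.png

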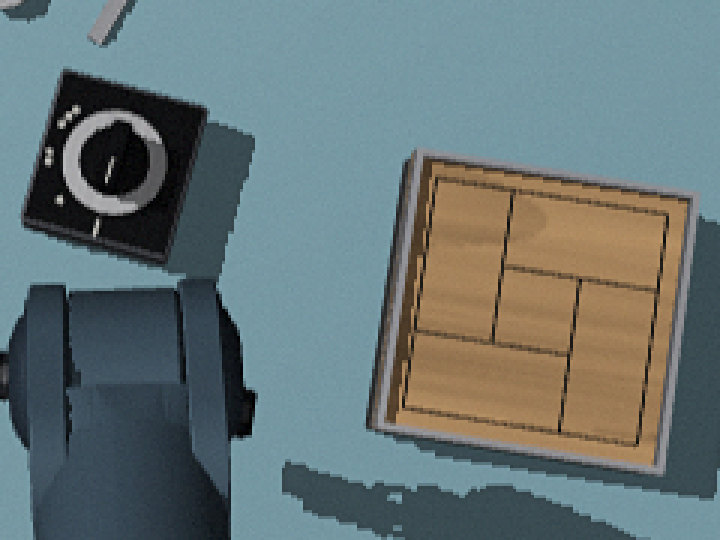

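View pics/w1.png

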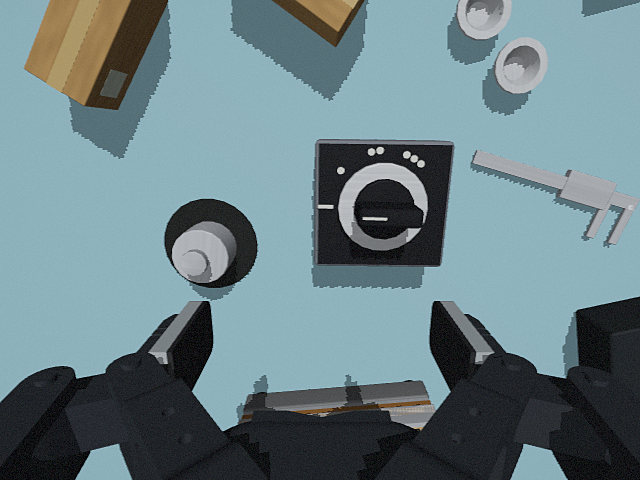

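The weight stands on the pad: base near (212,245) on the pad centred at (211,243). In the wrist view the console top corners are (317,140), (453,142), (441,266) and (314,265). The disc is around (382,206) and the pointer line runs from (362,218) to (387,219), towards the stroke.

```bash
python3 - <<'E'
from h import *
c=np.load("wc.npy",allow_pickle=True).item()
K=w([(317,140),(453,142),(441,266),(314,265)],.045,c); print(K.mean(0)); e=K-np.roll(K,1,0);print(np.degrees(np.arctan2(e[:,1],e[:,0]))%90)
print("disc",w((382,206),.057,c),"line",w([(362,218),(387,219)],.089,c),"pad",w((211,243),.003,c),"wt knob",w((194,264),.056,c), "stroke",w((325,207),.045,c))
E
```

```text
[0.6149 0.0201]
[74.6671 75.4477 76.2631 75.8122]
disc [[0.6143 0.0228]] line [[0.5953 0.025 ]
 [0.6122 0.0201]] pad [[0.4545 0.0142]] wt knob [[0.4551 0.0118]] stroke [[0.5704 0.0303]]
```

```bash
cat >> h.py <<'E'
def turn(a0,a1,kx=.615,ky=.0195,y0=75.3):
    """turn the selector from a0 to a1 rad (clockwise from above)"""
    d=np.degrees; over=3*np.sign(a1-a0)
    robot.move_gripper(.5,40); ya,yb=y0-d(a0),y0-d(a1)-over
    Ra=best([kx,ky,.2],ya); go(kx,ky,.2,Ra); ln(kx,ky,.1); ln(kx,ky,.0855,.06)
    robot.move_gripper(0.,40); st("gripped")
    y=np.degrees(np.arctan2(Ra[1,1],Ra[0,1]))
    p=np.array([kx,ky,.0855]); n=4
    for i in range(1,n+1): robot.movej(ik(p,down(y+(yb-ya)*i/n)))
    st("turned"); robot.move_gripper(.5); ln(kx,ky,.2); st("off knob")
E
python3 - <<'E'
from h import *
turn(0,.7)
go(.5,-.05,.3,best([.5,-.05,.3],90))
im=vision.snapshot("top"); cv2.imwrite("pics/t2.png",im[...,::-1])
c=im[160:245,295:380]; cv2.imwrite("pics/t2c.png",cv2.resize(c,None,fx=4,fy=4,interpolation=cv2.INTER_CUBIC)[...,::-1])
for k in cartons(im): print(np.array(k))
E
```

```text
gripped t16.1 pos [0.6153 0.0199 0.0859] F [-0.4704  1.258   1.7189] gap 0.155 gf 40.5
turned t17.2 pos [0.6155 0.0201 0.0859] F [-0.0307  2.3958  4.2878] gap 0.158 gf 43.3
off knob t18.5 pos [0.6143 0.0199 0.199 ] F [ 0.5483  0.7945 -0.1851] gap 0.499 gf 0.0
[  0.4172   0.2309  43.1443 101.1012  48.2028]
[  0.4333   0.3397 133.3372 100.2259  47.6364]
[  0.5632   0.3328 101.515  100.2948  47.8709]
[  0.5942   0.2049 132.6351  99.9484  47.6195]
```

View pics/t2c.png

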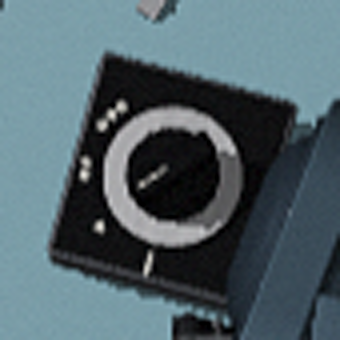

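Pointer line at crop (140,187)–(165,165) is now aimed at the one-dot mark. One carton got knocked to (0.417,0.231); detection picked that up. Next is the first carton.

```bash
cat >> h.py <<'E'
PC=np.array([.5203,-.2630]); PY=-7.9; a=np.radians(PY); PX=np.array([np.cos(a),np.sin(a)]); PYV=np.array([-PX[1],PX[0]])
SLOT=[(-26,-52,0),(52,-26,90),(26,52,0),(-52,26,90)]
def pack(c,slot,off=0.,zrel=.093):
    """carton c=(x,y,yaw) to slot; off: grasp offset along pallet long axis of slot (m)"""
    sx,sy,sa=SLOT[slot]; S=PC+(sx*PX+sy*PYV)/1000; L=PX if sa==0 else PYV
    Rp=best([*S,.2],PY+sa+90); Rk=best([c[0],c[1],.2],c[2]+90)
    T=S+off*L; g=np.sign(Rp[:2,0]@L)*off; k=np.array(c[:2])+g*Rk[:2,0]
    robot.move_gripper(.82,80); go(*k,.2,Rk); ln(*k,.06,.25); ln(*k,.038,.08); robot.move_gripper(.4,80); st("grip")
    ln(*k,.2); s=st("lift")
    if not .5<s["finger_gap"]<.63: raise SystemExit("lost it")
    go(*T,.22,Rp); s=st("over")
    if not .5<s["finger_gap"]<.63: raise SystemExit("lost it")
    ln(*T,.12); ln(*T,zrel,.05); st("down"); robot.move_gripper(.72); ln(*T,.22); st("up")
E
python3 - <<'E'
from h import *
pack((.4172,.2309,43.1),3)
go(.5,.1,.3,best([.5,.1,.3],90))
im=vision.snapshot("top"); cv2.imwrite("pics/t3.png",im[...,::-1])
for k in cartons(im): print(np.array(k))
print("placed",cartons(im,.102,(425,540,195,310)))
print("slot3",PC+(-52*PX+26*PYV)/1000)
c=im[185:315,410:545]; cv2.imwrite("pics/t3c.png",cv2.resize(c,None,fx=4,fy=4,interpolation=cv2.INTER_CUBIC)[...,::-1])
E
```

```text
grip t22.4 pos [0.4179 0.2314 0.0389] F [-0.4726 -0.8059  6.5433] gap 0.552 gf 83.1
lift t23.6 pos [0.4163 0.2305 0.1991] F [-0.0778 -0.3388 -2.5933] gap 0.553 gf 82.4
over t25.3 pos [ 0.4728 -0.2286  0.2195] F [ 0.3363  0.3881 -2.7808] gap 0.548 gf 82.3
down t26.8 pos [ 0.472  -0.2298  0.093 ] F [-2.6376  1.5288  3.0241] gap 0.544 gf 83.0
up t28.1 pos [ 0.4717 -0.2297  0.2191] F [ 0.2566 -0.2959 -0.2622] gap 0.721 gf 0.0
[  0.4335   0.3395 133.3373  99.6999  47.6364]
[  0.5632   0.3328 101.5136 100.2947  47.8718]
placed [(0.5162236328125, -0.25250552368164064, np.float32(171.86008), 172.41339111328125, 171.61419677734375)]
slot3 [ 0.4724 -0.2301]
```

View pics/t3c.png

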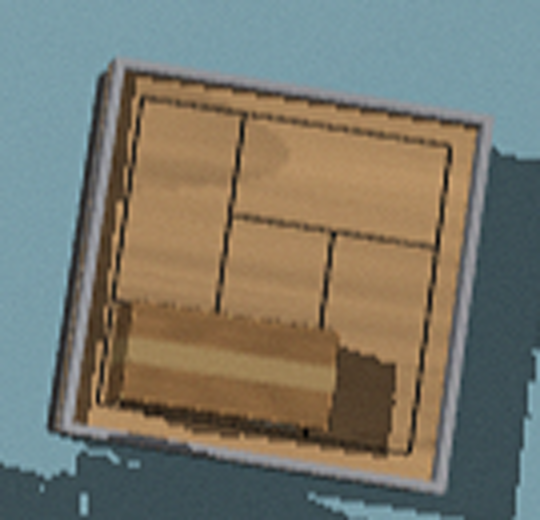

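The carton lies in its outline. I read its top corners at crop (131,306), (338,330), (330,430) and (122,402). I'll check the offset, then pack the next one.

```bash
python3 - <<'E'
from h import *
W=w(np.array([(131,306),(338,330),(330,430),(122,402)])/4+[409.6,184.6],.102); d=W.mean(0)-PC
print(W.mean(0),[d@PX,d@PYV]); e=W[1]-W[0];print(np.linalg.norm(np.diff(W,axis=0),axis=1),np.degrees(np.arctan2(e[1],e[0])))
robot.move_gripper(.8); go(.5,-.2,.3,best([.5,-.2,.3],90))
cs=cartons(); [print(np.array(k)) for k in cs]
# pick the first well-shaped carton (C, nearest the robot)
c=[k for k in cs if abs(k[3]-100)<4 and abs(k[4]-48)<3][0]
pack(c,2)
cs=cartons(); [print(np.array(k)) for k in cs]
E
```

```text
[ 0.4717 -0.2304] [np.float64(-0.05257282092960452), np.float64(0.025618775984270745)]
[0.0995 0.0481 0.0998] -95.6472879363382
[  0.4335   0.3395 133.3373  99.6999  47.6364]
[  0.5632   0.3328 101.5136 100.2947  47.8718]
[  0.5942   0.2049 132.6351  99.9484  47.6195]
grip t35.3 pos [0.434  0.3397 0.0386] F [0.5839 0.6999 2.1905] gap 0.550 gf 83.1
lift t36.5 pos [0.4326 0.339  0.1989] F [ 0.0864  0.0563 -3.5633] gap 0.552 gf 82.5
over t38.6 pos [ 0.554  -0.2133  0.2197] F [ 0.1422  0.2759 -2.4515] gap 0.543 gf 82.5
down t40.1 pos [ 0.5531 -0.215   0.0927] F [-0.802   1.0049 -0.6894] gap 0.551 gf 82.5
up t41.4 pos [ 0.5526 -0.2145  0.219 ] F [-0.5268 -0.1506 -0.1654] gap 0.724 gf 0.0
[  0.5632   0.3328 101.5136 100.2947  47.8718]
[  0.5942   0.2049 132.6351  99.9484  47.6195]
```

```bash
python3 - <<'E'
from h import *
ok=lambda cs:[k for k in cs if abs(k[3]-100)<4 and abs(k[4]-48)<3]
pack(ok(cartons())[0],1,zrel=.0925)
robot.move_gripper(.8); go(.5,.1,.3,best([.5,.1,.3],90))
im=vision.snapshot("top"); cv2.imwrite("pics/t4.png",im[...,::-1])
c=im[185:315,410:545]; cv2.imwrite("pics/t4c.png",cv2.resize(c,None,fx=4,fy=4,interpolation=cv2.INTER_CUBIC)[...,::-1])
E
```

```text
grip t45.2 pos [0.5638 0.333  0.0387] F [0.5061 0.1713 2.4132] gap 0.551 gf 82.8
lift t46.4 pos [0.5622 0.3326 0.1986] F [-0.1049 -0.3921 -1.7897] gap 0.548 gf 82.5
over t48.6 pos [ 0.5694 -0.2942  0.2196] F [ 0.0324  0.8075 -1.6925] gap 0.550 gf 82.4
down t50.2 pos [ 0.5683 -0.2956  0.0927] F [-1.2681  2.8137  3.2072] gap 0.546 gf 83.0
up t51.5 pos [ 0.5678 -0.2953  0.2188] F [-0.115  -0.3476 -0.4359] gap 0.720 gf 0.0
```

View pics/t4c.png

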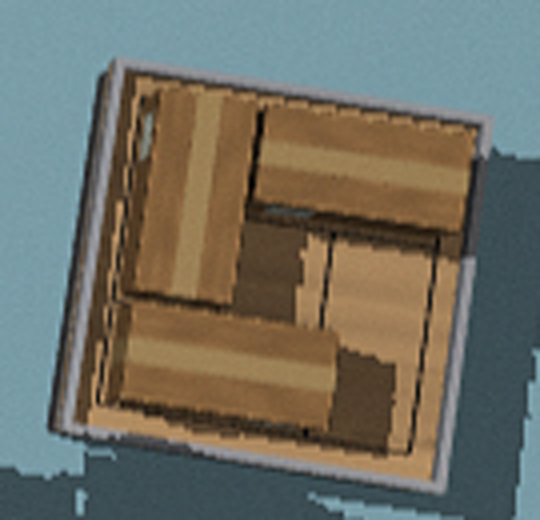

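Three cartons are in, and the lower-right outline is free. I read slot1's corners at (262,107), (477,128), (466,235) and (253,206), and slot2's at (157,87), (259,98), (236,305) and (133,298).

```bash
python3 - <<'E'
from h import *
for P in ([(262,107),(477,128),(466,235),(253,206)],[(157,87),(259,98),(236,305),(133,298)]):
    W=w(np.array(P)/4+[409.6,184.6],.102); d=W-PC; print(np.c_[d@PX,d@PYV]*1000, (np.c_[d@PX,d@PYV]*1000).mean(0))
robot.move_gripper(.8); go(.5,-.2,.3,best([.5,-.2,.3],90))
cs=cartons(); [print(np.array(k)) for k in cs]
E
```

```text
[[ 74.5402  27.1296]
 [ 80.2546 -76.526 ]
 [ 27.8554 -77.7038]
 [ 26.033   25.057 ]] [ 52.1708 -25.5108]
[[ 76.4739  78.5891]
 [ 78.6869  29.141 ]
 [-22.6748  26.7865]
 [-26.9775  76.0245]] [26.3771 52.6353]
[  0.5942   0.2048 132.7534  99.7466  47.5793]
```

```bash
python3 - <<'E'
import h
from h import *
SLOT[0]=(-28,-53,0)
pack(cartons()[0],0,off=.019,zrel=.0935)
go(.5,.1,.3,best([.5,.1,.3],90))
im=vision.snapshot("top"); cv2.imwrite("pics/t5.png",im[...,::-1])
c=im[160:315,305:545]; cv2.imwrite("pics/t5c.png",cv2.resize(c,None,fx=3.3,fy=3.3,interpolation=cv2.INTER_CUBIC)[...,::-1])
E
```

```text
grip t58.6 pos [0.5819 0.2188 0.0386] F [-0.1813  0.6227  1.6791] gap 0.550 gf 83.1
lift t59.9 pos [0.5803 0.2187 0.1987] F [ 0.2205  0.84   -3.4189] gap 0.551 gf 82.5
over t61.8 pos [ 0.5053 -0.313   0.2197] F [-0.5857  0.9443 -2.5475] gap 0.543 gf 82.3
down t63.3 pos [ 0.504  -0.3144  0.0933] F [-0.5615 -0.7513 -3.4195] gap 0.549 gf 82.6
up t64.6 pos [ 0.5037 -0.3136  0.2189] F [-1.0528  0.4178 -0.2922] gap 0.717 gf 0.0
```

View pics/t5c.png

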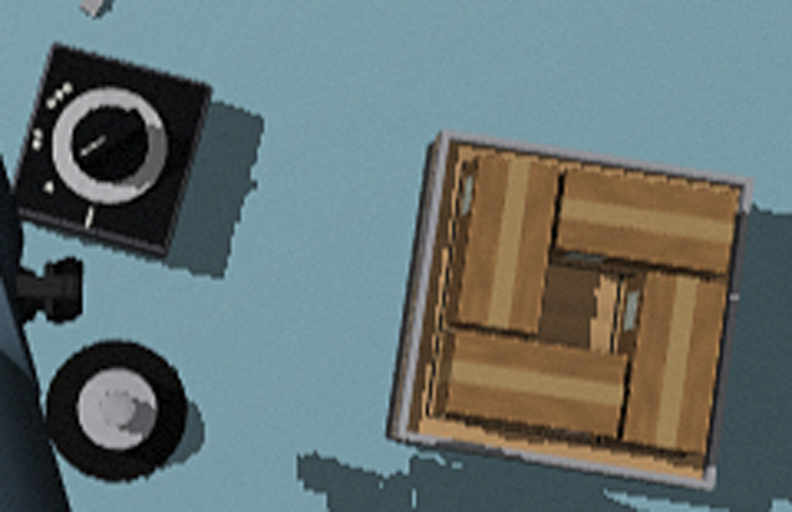

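All four cartons are in the pinwheel. I read slot0's carton corners at (644,272), (729,282), (704,454) and (624,438). The weight is centred on its pad near (117,410), and the pointer is still on one dot. If slot0 checks out, I'll turn to weigh.

```bash
python3 - <<'E'
from h import *
W=w(np.array([(644,272),(729,282),(704,454),(624,438)])/3.3+[304.65,159.65],.102); d=W-PC; D=np.c_[d@PX,d@PYV]*1000; print(D,D.mean(0))
if np.linalg.norm(D.mean(0)-[-26,-52])>7: raise SystemExit("check")
turn(.7,1.4); robot.hold(2.2)
go(.45,-.0,.3,best([.45,0,.3],90)) if False else None
go(.5,-.05,.3,best([.5,-.05,.3],90))
im=vision.snapshot("top"); cv2.imwrite("pics/t6.png",im[...,::-1])
c=im[150:320,295:545]; cv2.imwrite("pics/t6c.png",cv2.resize(c,None,fx=3.2,fy=3.2,interpolation=cv2.INTER_CUBIC)[...,::-1])
st()
E
```

```text
[[ 22.5276 -27.5946]
 [ 24.328  -77.0988]
 [-77.0643 -75.2101]
 [-75.0943 -28.5213]] [-26.3257 -52.1062]
gripped t69.0 pos [0.6156 0.0198 0.0859] F [1.4927 1.2145 0.0906] gap 0.155 gf 41.9
turned t70.1 pos [0.6156 0.0198 0.0859] F [2.055  0.656  3.0247] gap 0.152 gf 42.2
off knob t71.4 pos [0.6141 0.0194 0.1989] F [ 0.9794  0.6977 -0.1541] gap 0.500 gf 0.0
 t74.8 pos [ 0.5001 -0.0495  0.2997] F [ 0.6443 -0.7193 -0.5533] gap 0.500 gf 0.0
```

View pics/t6c.png

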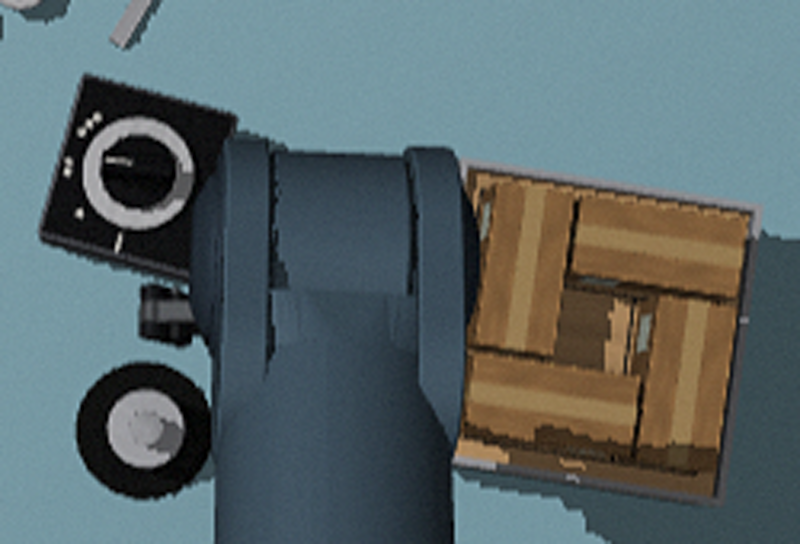

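The pointer line (105,158)–(130,161) is aimed at the two dots at (68,167), and the layer is intact. I'll turn back to off.

```bash
python3 - <<'E'
from h import *
turn(1.4,.04); go(.5,.15,.3,best([.5,.15,.3],90))
im=vision.snapshot("top"); cv2.imwrite("pics/t7.png",im[...,::-1])
c=im[150:320,295:545]; cv2.imwrite("pics/t7c.png",cv2.resize(c,None,fx=3.2,fy=3.2,interpolation=cv2.INTER_CUBIC)[...,::-1])
E
```

```text
gripped t77.8 pos [0.6156 0.0195 0.0859] F [ 1.6536 -0.0621  1.5776] gap 0.153 gf 41.4
turned t79.4 pos [0.616  0.0198 0.0859] F [ 4.4927  1.3292 -0.2045] gap 0.157 gf 41.4
off knob t80.8 pos [0.6141 0.0193 0.1989] F [ 0.6076  0.3037 -0.5218] gap 0.505 gf 0.0
```

View pics/t7c.png

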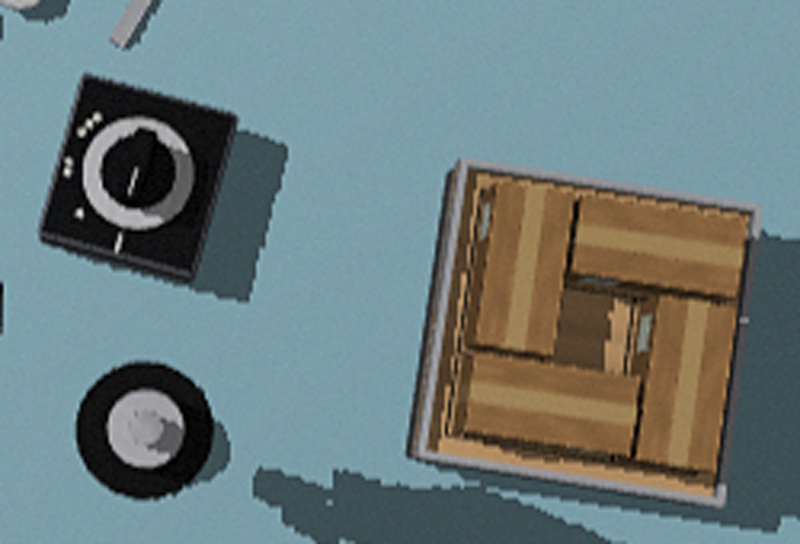

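The pointer line (137,168)–(131,193) points at the stroke (119,243). The weight is centred on its pad and the layer is intact, so I'm handing in.

```bash
python3 -c "
from station import hand_in
print(hand_in())"
```

```text
the job is handed in; nothing more can be done
None
```

The job is handed in (no verdict came back): check weight on its pad, tare, four cartons in the pinwheel, weigh, then selector back at off; about 83 s on the robot's clock, final picture as intended.

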